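# Load a meter cover in the inclined cradle and shut the keeper bar

## Task

Get the loose grey meter cover ready for work: set it down (without dropping it) flat in the inclined cradle, boss outwards, slid down against both stop pins. Then swing the keeper bar shut across it until it clicks fully home in the red catch, and let go, leaving the other things on the bench where they are.

Things in the scene. Friction and masses are not known exactly. Their poses are not given: they have to be found in the camera images.
- cover: The loose part: warm-grey die-cast round meter cover, 0.18 to 0.33 kg. Flange disc 104 mm diameter, 10 mm thick; on it a hub step 48 mm diameter, up to 16 mm above the flat underside; in the middle a boss. It lies on the bench flat side down, boss up. Origin: centre of the underside; z points out through the boss.
- boss_top (a point): Middle of the top of the cover's boss, the place to grip it: round, 30 mm diameter, from 16 to 44 mm above the underside. Axes as the cover's.
- nest: Tilted aluminium plate of the cradle, 155 mm along the slope, 190 mm wide, on a fixed green stand, placed and turned anew each time. It leans 35 degrees, its face looking to the robot's right and away from it, so the tool must lean with it. Origin: where the centre of the cover's underside lies when home. Axes: x straight up the slope, y left when looking up the slope, z out of the plate.
- stop_pins (a point): Midway between the tops of two steel stop pins near the plate's lower edge, 10 mm diameter, 14 mm high, at nest x = -47 mm, y = +33 and -33 mm. The cover's rim rests on both when home. Cover more than about 7 mm too far up the slope: the bar meets its hub and cannot shut.
- keeper (a joint): Angle of the steel keeper bar (rad) about the nest's z: 0 shut against its stop, positive open, 1.5 at most. Shut, it points along the nest's -y at nest x = 40 mm; opening swings its free end up the slope. A stiff pivot holds it where it is left (1 to 2.5 N at the knob to move it). Bar 18 mm wide, 14 to 20 mm above the plate: it passes over the cover's flange.
- keeper_pivot (a point): On the pivot axis of the keeper bar, 17 mm above the plate, at nest x = 40, y = 72 mm; the post and screw reach 25 mm above the plate. Axes turn with the bar: -y points along the bar to its knob, z out of the plate.
- keeper_knob (a point): Grip point on the black knob near the bar's free end: round, 22 mm diameter, axis along the nest's z, from 24 to 68 mm above the plate. This point is on that axis, 54 mm above the plate and 180 mm from the pivot axis; gripped there along z, the fingertips clear the catch. Axes turn with the bar: -y points from the pivot to the knob.
- catch (a point): Where the bar's round tail (10 mm thick) lies when shut in the red catch, at nest x = 40, y = -70, z = 17 mm. The catch is 18 mm wide in y, nest x 26 to 64 mm, 32 mm high, mouth opening up the slope. A sprung ball in it resists from about 0.10 rad (8 N at the knob at most, pivot included); past about 0.05 rad it snaps behind the tail and holds the bar at its stop.
- cap: Bystander: loose black plastic cap, 44 mm diameter, 18 mm high. Origin: centre of the underside.
- mallet: Bystander: rubber mallet lying down, 300 mm long, head 60 mm diameter. Origin on the bench, mid-length; x along the handle to the head.
- driver_red: Bystander: red-handled screwdriver, 210 mm, lying; origin mid-length on the bench, x towards its tip.
- driver_red2: Bystander: red-handled screwdriver, 190 mm, lying; origin mid-length on the bench, x towards its tip.
- driver_orange: Bystander: orange-handled screwdriver, 170 mm, lying; origin mid-length on the bench, x towards its tip.
- twin_pipe: Bystander: grey casting with two upright pipe stubs, 75 x 100 mm, 96 mm high; origin: centre of the underside.
- tray: Bystander: cream divided parts tray with screws, 160 x 220 x 40 mm; origin: centre of the underside.
There are look-alikes about, which are no part of the job. Leave any purple or turquoise look-alike of the cover alone.

How it is judged:
On the way:
1. the cover lies home in the cradle, flat and against both stop pins, let go, with the keeper bar still open (distance between cover and nest below 0.006 m and angle between the z axis of cover and the z axis of nest, either way round below 0.08 rad and contact force between the fingers and cover below 0.3 N and value of joint keeper above 0.3 rad), for 0.2 s.
At the end, for the whole second after the job is handed in: the keeper bar is shut in its catch (within 0.025 rad of its stop), and the cover still lies home under it at rest: its underside centre within 6 mm of the nest's origin, flat on the plate within 0.08 rad (value of joint keeper below 0.025 rad and distance between cover and nest below 0.006 m and angle between the z axis of cover and the z axis of nest, either way round below 0.08 rad and linear speed of cover below 0.02 m/s); the robot touches nothing.
It fails at once if the cover is dropped or thrown (moving faster than 0.7 m/s with no finger on it, a fall of about 25 mm) (contact force between the fingers and cover below 0.01 N and linear speed of cover above 0.7 m/s).
It fails at once if another thing on the bench is pushed more than 40 mm from its place (distance of any of cap, mallet, driver_red, driver_red2, driver_orange, twin_pipe, tray from where it was at the start of the episode above 0.04 m).
It also fails if it takes over 64 s, if anything falls off the work surface, if the arm or the gripper's body presses on something with over 40 N, if the wrist force passes 120 N, or if a joint passes its speed limit or range.

## Robot

A 6-joint arm with a two-finger parallel gripper is mounted at the origin on the work surface. World frame = base frame: x ahead of the robot, y to its left, z up, the work surface at z = 0. Lengths are in m, angles in rad, forces in N, time in s.
With the tool pointing down it reaches from about 0.4 to 0.925 m from the base axis. Payload 12.5 kg.
Tool frame: the origin (TCP) lies at the very end of the fingers, on their centre line; the grasp point (between the pads) lies 19 mm behind it (ctrl.grasp_offset is the z of the grasp point in the tool frame, in m); z points along the fingers, y is the line along which they close (so a half turn about z gives the same grasp; the last joint's range is limited). The gripper opens to 95 mm and grips with 3 to 60 N. Pads are 20 mm wide; open, the fingers measure 119 mm over their backs; the gripper's body (75 mm by 180 mm) begins 59 mm behind the grasp point.
Start: joints at [1.174, 0.491, 1.559, -0, 1.092, -0.106], TCP at [0.179, 0.599, 0.177] pointing down, gripper open.
Joint ranges: [-3.1, 3.1], [-0.84, 2.19], [0.05, 2.79], [-1.13, 4.28], [0.06, 2.93], [-2.69, 2.69]. Speed limits (rad/s): [2.22, 2.22, 2.79, 3.14, 3.14, 3.14].

## Interface

Orientations are given as a 3x3 rotation matrix whose columns are the frame's x, y, z axes.
In Python, from cell import ctrl gives the robot as it stands.
- The arm moves only by the tool arm_command, never from a script. Its argument "deltas" is one flat list of numbers, 4 for each row, row after row: the shift along the tool's x, y, z in cm, then the turn about the tool's z in rad. In form: [dx, dy, dz, roll, dx, dy, dz, roll, ...]. A call has 1 to 20 rows; each row shifts and turns the commanded pose from where the row before left it, along the tool's axes as they then stand; what a row does not reach is not made up. A row lasts 1/12 s, in which the tool goes at most 41.7 mm and 7.16 degrees, less where a joint would pass 70% of its speed; a pose out of reach is approached as far as the arm can. A call with a gripper value outside its range is refused whole. "jaw" is the opening, from 0 (shut) to 1 (fully open), set as the call begins (left out, the last holds). The fingers move at their own pace and stop on an object; "squeeze" is the grip in N (left out, the last holds). Time passes only in rows, so rows that do not move let the fingers close. It gives the time, the measured TCP pose, the force, the opening and the grip force at its end, in the units of the state.
- ctrl.read_state(): the state, without advancing time (a new reading comes with each control period).
- ctrl.camera(name): name is "scene" or "top" or "wrist"; returns (picture, depth): 420x560x3 uint8, red, green, blue; 420x560 float32, m along the optical axis (not along the pixel's ray), 0 where there is no reading.
- ctrl.get_calibration(name): a dict with "fx", "fy", "cx", "cy" (pixels), "eye" and "orientation" of the camera in the world. Camera axes: x right, y up, looking along -z (the intrinsics and any distortion apply to the point x, -y, -z); pixel columns grow to the right and rows downward; lengths in m; the calibration is good to about 2 mm. A picture is of the moment at which its call begins: read the wrist's pose just before it. get_calibration takes no time and is no camera call; for the wrist camera it gives the pose at the moment of the call.
- ctrl.job_done(): hands the job in; it is judged then, once.
The state is a dict: "time_s": time; "qpos": joint angles; "joint_vel": joint speeds; "effort": joint torques, N m; "tool_pos": TCP position; "orientation": TCP orientation; "ft_force": force on the tool from outside, world axes, zero at the start; "moment": the same for the moment, N m; "grip_width": opening from 0.0 (shut) to 1.0 (fully open); "grasp_force": force on a finger pad.
Only numpy, scipy, OpenCV 4.12 (cv2) and the standard library are available. Lean on these libraries where they do the work, as an engineer would, in place of code of your own. Each camera call takes 0.05 s, during which the arm holds its last target. There are 200 camera calls.

## Working session

There is one attempt and no reset: what is moved stays moved. The work goes in short steps, Python scripts to look and compute and a tool call to move; the robot and the scene stay as the last step left them, time stands still between calls to the robot, and variables do not carry over. Pictures are saved under pics/ and viewed, at most 10 in all, crops included, and the job is handed in when it is done.

Besides the shell and the picture viewer there is one more tool, called after ">>>" by a JSON object that holds its "name" and its "arguments", one argument or row to a line. arm_command: Moves the arm, as the interface text tells. Its arguments: {"type":"object","properties":{"deltas":{"type":"array"},"jaw":{"type":"number"},"squeeze":{"type":"number"}},"required":["deltas"]}

```bash
ls; mkdir -p pics
cat > h.py <<'E'
import numpy as np, cv2
from cell import ctrl
def shot(n):
    c=ctrl.get_calibration(n); im,d=ctrl.camera(n); return c,im,d
def cloud(c,d):
    v,u=np.mgrid[:d.shape[0],:d.shape[1]]
    P=np.stack([(u-c['cx'])/c['fx']*d,-(v-c['cy'])/c['fy']*d,-d],-1)
    return P@np.array(c['orientation']).T+np.array(c['eye'])
E
python3 - <<'E'
from h import *
for n in("scene","top","wrist"):
    c,im,d=shot(n); np.savez(f'{n}.npz',im=im,d=d,**{k:np.array(v) for k,v in c.items() if k in("fx","fy","cx","cy","eye","orientation")})
    cv2.imwrite(f'pics/{n}.png',im[...,::-1]); print(n,{k:np.round(v,3).tolist() if not isinstance(v,str) else v for k,v in c.items()})
E
```

```text
pics
scene {'fx': 489.012, 'fy': 489.012, 'cx': 286.005, 'cy': 207.548, 'eye': [1.471, -0.088, 1.043], 'orientation': [[0.032, -0.721, 0.692], [0.999, 0.013, -0.032], [0.014, 0.692, 0.721]]}
top {'fx': 395.592, 'fy': 395.592, 'cx': 274.37, 'cy': 210.018, 'eye': [0.496, -0.047, 1.188], 'orientation': [[0.026, 0.998, -0.065], [-1.0, 0.025, -0.013], [-0.012, 0.066, 0.998]]}
wrist {'fx': 299.319, 'fy': 299.319, 'cx': 281.081, 'cy': 208.196, 'eye': [0.102, 0.623, 0.385], 'orientation': [[0.286, -0.918, -0.274], [0.958, 0.274, 0.083], [-0.001, -0.286, 0.958]]}
```

View pics/top.png

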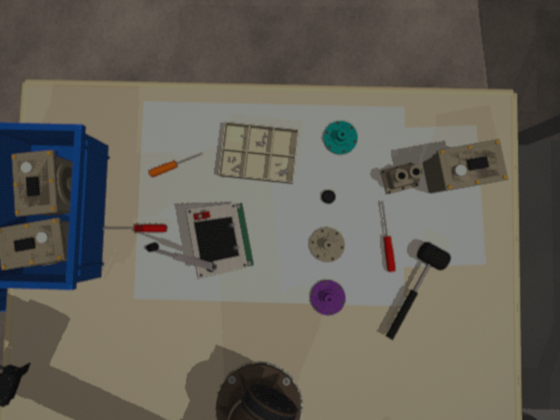

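View pics/scene.png

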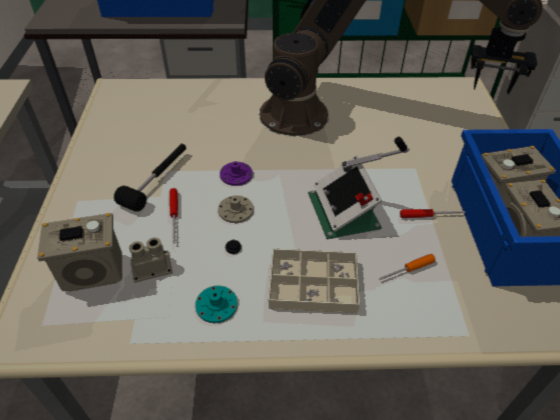

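The top view shows the grey cover at (326,244), with look-alikes in purple (327,297), turquoise (340,137) and the black cap (328,197). The cradle is at (220,240), its pivot at (213,267) and its knob at about (151,247). In the scene view, the grey cover is at (236,208), purple at (236,173) and turquoise at (217,303). I choose the warm-grey one.

```bash
cat > m1.py <<'E'
from h import *
rng=np.random.default_rng(0)
C={}
for n in("scene","top"):
    z=np.load(n+'.npz'); C[n]=(z,cloud(z,z['d']))
zt,Pt=C['top']; zs,Ps=C['scene']
print('bench z',np.median(Pt[270:290,160:180,2]),np.median(Ps[230:245,200:215,2]))
for n,(r0,r1,c0,c1) in {'top':(195,280,180,260),'scene':(170,240,305,385)}.items():
    z,P=C[n]; Q=P[r0:r1,c0:c1].reshape(-1,3); Q=Q[(Q[:,2]>.03)&(Q[:,2]<.3)]
    best=0
    for _ in range(3000):
        a,b,c=Q[rng.choice(len(Q),3,False)]; m=np.cross(b-a,c-a); 
        if np.linalg.norm(m)<1e-7: continue
        m/=np.linalg.norm(m); m*=np.sign(m[2])
        if abs(m[2]-np.cos(np.radians(35)))>.08: continue
        k=abs((Q-a)@m)<.002
        if k.sum()>best: best=k.sum(); K=k
    q=Q[K]; o=q.mean(0); m=np.linalg.svd(q-o)[2][2]; m*=np.sign(m[2])
    print(n,len(Q),best,o.round(4),m.round(4),'tilt',np.degrees(np.arccos(m[2])),'yaw',np.degrees(np.arctan2(m[1],m[0])))
    np.savez(f'pl_{n}.npz',o=o,m=m)
# cover: points above bench near
for n,(r0,r1,c0,c1) in {'top':(222,266,304,350),'scene':(190,226,212,260)}.items():
    z,P=C[n]; Q=P[r0:r1,c0:c1].reshape(-1,3)
    f=Q[(Q[:,2]>.005)&(Q[:,2]<.06)]; b=Q[(Q[:,2]>.036)&(Q[:,2]<.06)]
    fl=Q[(Q[:,2]>.006)&(Q[:,2]<.013)][:,:2].astype(np.float32)
    print(n,'flange',cv2.minEnclosingCircle(fl),'boss',np.median(b,0).round(4),len(b),np.ptp(b[:,:2],0), 'z',np.median(fl,0))
# rectified picture
o=np.load('pl_top.npz')['o']; m=np.mean([np.load(f'pl_{n}.npz')['m'] for n in C],0); m/=np.linalg.norm(m)
x=np.array([0,0,1])-m[2]*m; x/=np.linalg.norm(x); y=np.cross(m,x); np.savez('R.npz',o=o,R=np.c_[x,y,m])
u=np.arange(-150,150,.75)/1000; 
out=[]
for n,(z,P) in C.items():
    X,Y=np.meshgrid(u[::-1],u[::-1],indexing='ij')  # rows: x down from top, cols: y left
    W=o+X[...,None]*x+Y[...,None]*y
    p=(W-z['eye'])@z['orientation']; 
    im=cv2.remap(z['im'],(z['cx']+z['fx']*p[...,0]/-p[...,2]).astype(np.float32),(z['cy']-z['fy']*p[...,1]/-p[...,2]).astype(np.float32),cv2.INTER_CUBIC)
    out.append(im)
cv2.imwrite('pics/rect.png',np.clip(np.hstack(out).astype(float)*1.4,0,255)[...,::-1])
E
python3 m1.py
```

```text
bench z 0.0009416721529253991 0.00014980533560615683
top 3592 2187 [0.4835 0.1258 0.0807] [ 0.1285 -0.5592  0.819 ] tilt 35.01671036241104 yaw -77.0603572288989
scene 2744 1506 [0.4957 0.1239 0.0771] [ 0.1225 -0.5645  0.8163] tilt 35.28760226032098 yaw -77.75633551306016
top flange ((0.4732952117919922, -0.19289757311344147), 0.06681539118289948) boss [ 0.4746 -0.1887  0.0434] 86 [0.02875377 0.02618963] z [ 0.4731016 -0.1901027]
scene flange ((0.4661269783973694, -0.19471730291843414), 0.06684892624616623) boss [ 0.4794 -0.1888  0.043 ] 76 [0.03328427 0.02922891] z [ 0.48964956 -0.18680376][ WARN:0@2.045] global loadsave.cpp:1063 imwrite_ Unsupported depth image for selected encoder is fallbacked to CV_8U.
```

View pics/rect.png

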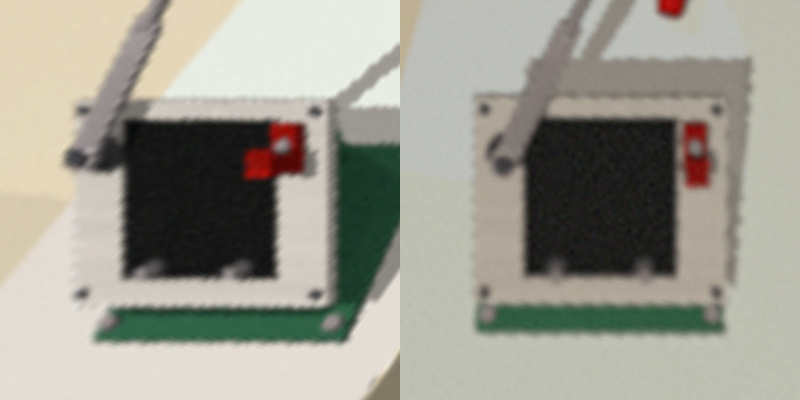

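The rectified plate views (left from top, right from scene) show the pins near (557,272) and (644,272), the catch at (697,155) and the pivot at (503,155). The plate tilts 35° and its yaw is about -77°, as the text says. The command can't lean the tool, so the cover will have to pivot in the pads, which means closing along nest y. First I raise the arm, then plan the moves.

>>> {"name": "arm_command", "arguments": {
  "deltas": [0,0,-3,0,0,0,-3,0,0,0,-3,0,0,0,-3,0,0,0,-3,0,0,0,-3,0],
  "jaw": 1
}}

```text
time_s: 0.65
tool_pos: [0.179, 0.5984, 0.3585]
orientation: [[-0.958, 0.287, -0.0], [0.287, 0.958, -0.0], [0.0, -0.0, -1.0]]
ft_force: [0.3, 0.2, 0.6]
grip_width: 0.999
grasp_force: 0.0
```

Run:
```python
from h import *
s=ctrl.read_state(); print(s['time_s'],np.round(s['tool_pos'],4),np.round(s['orientation'],3),np.round(s['qpos'],3),s['ft_force'])
c=ctrl.get_calibration('wrist'); R=np.array(s['orientation']); print((R.T@(np.array(c['eye'])-s['tool_pos'])).round(3), (R.T@np.array(c['orientation'])).round(3))
z=np.load('R.npz'); print(z['o'],z['R'].round(4))
```

```text
0.65 [0.179  0.5984 0.3585] [[-0.958  0.287 -0.   ]
 [ 0.287  0.958 -0.   ]
 [ 0.    -0.    -1.   ]] [ 1.174  0.375  1.274  0.     1.493 -0.106] [0.26517846 0.17131527 0.64202331]
[ 0.081  0.001 -0.208] [[ 0.     0.958  0.287]
 [ 1.    -0.    -0.   ]
 [-0.     0.287 -0.958]]
[0.48350527 0.12581399 0.08071807] [[-0.1782 -0.976   0.1255]
 [ 0.798  -0.218  -0.5619]
 [ 0.5757  0.      0.8176]]
```

>>> {"name": "arm_command", "arguments": {
  "deltas": [0,0,0,0.118,0,0,0,0.118,0,0,0,0.118,0,0,0,0.118,0,0,0,0.118,0,0,0,0.118,0,0,0,0.118,0,0,0,0.118,0,0,0,0.118,-3.6,1.5,0,0,-3.6,1.5,0,0,-3.6,1.5,0,0,-3.6,1.5,0,0,-3.6,1.5,0,0,-3.6,1.5,0,0,-3.6,1.5,0,0,-3.6,1.5,0,0,-3.6,1.5,0,0,-3.6,1.5,0,0,-3.6,1.5,0,0]
}}

```text
time_s: 2.32
tool_pos: [0.4265, 0.246, 0.3572]
orientation: [[-0.216, 0.976, 0.0], [0.976, 0.216, 0.0], [0.0, 0.0, -1.0]]
ft_force: [0.3, 0.9, 0.1]
grip_width: 0.999
grasp_force: 0.0
```

>>> {"name": "arm_command", "arguments": {
  "deltas": [-3.3,1.5,0,0,-3.3,1.5,0,0,0,0,0,0,0,0,0,0,0,0,0,0]
}}

```text
time_s: 2.73
tool_pos: [0.4692, 0.1899, 0.357]
orientation: [[-0.216, 0.976, -0.001], [0.976, 0.216, 0.0], [0.0, -0.001, -1.0]]
ft_force: [0.7, 0.2, 0.8]
grip_width: 1.005
grasp_force: 0.0
```

```bash
cat > m2.py <<'E'
from h import *
s=ctrl.read_state(); c,im,d=shot('wrist'); print(np.round(s['tool_pos'],3))
P=cloud(c,d); np.savez('w1.npz',im=im,d=d,**{k:np.array(v) for k,v in c.items() if k in("fx","fy","cx","cy","eye","orientation")})
z=np.load('R.npz'); o,R=z['o'],z['R']
L=(P-o)@R
k=(abs(L[...,2])<.006)&(abs(L[...,0])<.07)&(abs(L[...,1])<.085)&(d>0)
q=P[k]; 
for _ in range(3):
    oo=q.mean(0); m=np.linalg.svd(q-oo,full_matrices=False)[2][2]; m*=np.sign(m[2]); q=q[abs((q-oo)@m)<.002]
print('wrist plane',len(q),oo.round(4),m.round(4),'tilt',np.degrees(np.arccos(m[2])),'yaw',np.degrees(np.arctan2(m[1],m[0])),'off vs top',(oo-o)@m)
u=np.arange(-150,150,.75)/1000; out=[im]
X,Y=np.meshgrid(u[::-1],u[::-1],indexing='ij'); W=o+X[...,None]*R[:,0]+Y[...,None]*R[:,1]
p=(W-c['eye'])@np.array(c['orientation'])
rc=cv2.remap(im,(c['cx']+c['fx']*p[...,0]/-p[...,2]).astype(np.float32),(c['cy']-c['fy']*p[...,1]/-p[...,2]).astype(np.float32),cv2.INTER_CUBIC)
A=np.clip(im[:,80:480].astype(float)*1.5,0,255).astype(np.uint8); B=np.clip(rc.astype(float)*1.5,0,255).astype(np.uint8)
cv2.imwrite('pics/w1.png',np.hstack([A[:400],B])[...,::-1])
E
python3 m2.py
```

```text
[0.469 0.19  0.357]
wrist plane 4373 [0.4837 0.1292 0.0844] [ 0.1234 -0.56    0.8192] tilt 34.99132154613638 yaw -77.57660172367342 off vs top 0.0011872695535961476
```

View pics/w1.png

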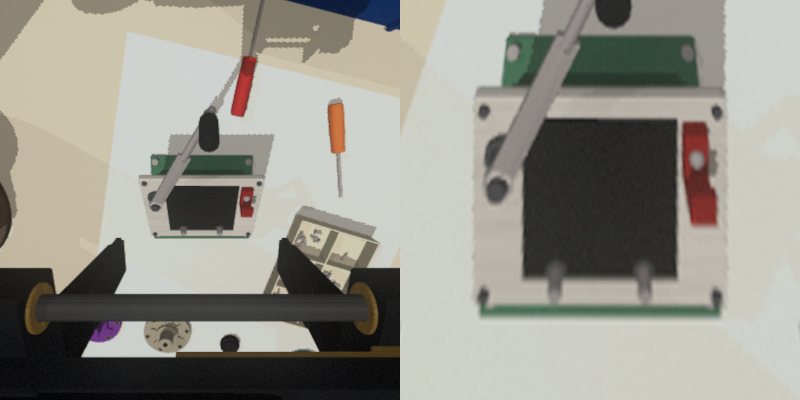

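The wrist view shows the open bar with its pivot at (497,185 rectified) and the knob at (208,130), the pins at (555,280) and (644,280), and the catch at (700,170). The purple and grey covers are at (100,325) and (167,333). Next I pull the nest features out of depth from all three views.

```bash
cat > m3.py <<'E'
from h import *
z=np.load('R.npz'); o=z['o']; 
m=np.array([np.sin(np.radians(35))*np.cos(np.radians(-77.5)),np.sin(np.radians(35))*np.sin(np.radians(-77.5)),np.cos(np.radians(35))])
x=np.array([0,0,1])-m[2]*m; x/=np.linalg.norm(x); R=np.c_[x,np.cross(m,x),m]
for n in('top','scene','w1'):
    z=np.load(n+'.npz'); P=cloud(z,z['d']); L=(P-o)@R*1000; im=z['im'].astype(int); ok=z['d']>0
    pl=ok&(abs(L[...,2])<6)&(abs(L[...,0])<68)&(abs(L[...,1])<85); z0=np.median(L[pl][:,2]); L[...,2]-=z0
    f=ok&(abs(L[...,2])<3)&(abs(L[...,0])<100)&(abs(L[...,1])<115)&(im.min(-1)>75)
    q=L[f]; print(n,'z0 %.1f'%z0,'plate x',np.percentile(q[:,0],[1,99]).round(1),'y',np.percentile(q[:,1],[1,99]).round(1))
    for s in(1,-1):
        f=ok&(L[...,2]>7)&(L[...,2]<17)&(abs(L[...,0]+55)<15)&(abs(L[...,1]-33*s)<12); q=L[f]
        print('  pin',s,len(q),q.mean(0).round(1) if len(q) else '')
    f=ok&(im[...,0]>1.8*im[...,1])&(L[...,2]>5)&(L[...,2]<45)&(abs(L[...,0])<110)&(abs(L[...,1])<110); q=L[f]; t=q[q[:,2]>26]
    print('  catch',len(q),q.min(0).round(1),q.max(0).round(1),'top part',len(t),t.min(0).round(1) if len(t) else '',t.max(0).round(1) if len(t) else '')
    f=ok&(L[...,2]>21)&(L[...,2]<29)&(np.hypot(L[...,0]-33,L[...,1]-72)<20); q=L[f]; print('  post',len(q),q.mean(0).round(1) if len(q) else '')
    f=ok&(L[...,2]>30)&(L[...,2]<80)&(L[...,0]>90)&(L[...,0]<260)&(abs(L[...,1])<100); q=L[f]
    if len(q): print('  knob',len(q),q.mean(0).round(1),q.min(0).round(1),q.max(0).round(1),'top',q[q[:,2]>q[:,2].max()-5].mean(0).round(1))
    f=ok&(L[...,2]>10)&(L[...,2]<22)&(L[...,0]>50)&(L[...,0]<180)&(abs(L[...,1])<90)&(im[...,0]<1.5*im[...,1]); q=L[f][:,:2]
    if len(q)>10:
        v=cv2.fitLine(q.astype(np.float32),cv2.DIST_HUBER,0,.01,.01).ravel(); print('  bar',len(q),v.round(2),'open', np.arctan2(abs(v[0]),-v[1]*np.sign(v[0])))
np.savez('R2.npz',o=o,R=R)
E
python3 m3.py
```

```text
top z0 0.2 plate x [-78.   76.2] y [-93.4  94.6]
  pin 1 12 [-49.7  33.1  11.8]
  pin -1 11 [-50.1 -31.8  12.7]
  catch 68 [ 25.9 -77.6   6.1] [ 59.6 -60.9  35.8] top part 38 [ 25.9 -77.5  27.2] [ 43.4 -60.9  35.8]
  post 38 [38.9 71.2 23.4]
  knob 105 [200.9  -6.9  59.4] [188.7 -17.5  30.5] [209.1   3.2  71.5] top [197.4  -7.6  68.4]
  bar 284 [  0.9   -0.44 111.26  36.36] open 1.1171045
scene z0 -0.2 plate x [-78.3  75.1] y [-97.7  91.7]
  pin 1 12 [-50.7  30.9  11.4]
  pin -1 12 [-50.7 -34.9  11.6]
  catch 109 [ 22.9 -83.1   5. ] [ 58.7 -62.9  36.8] top part 45 [ 23.1 -82.7  26.4] [ 43.2 -63.3  36.8]
  post 21 [36.5 69.  23.4]
  knob 121 [196.8 -15.   54.3] [185.9 -24.2  30.7] [207.2   3.   69.5] top [196.7 -11.5  67.2]
  bar 220 [  0.89  -0.46 116.43  28.46] open 1.0944885
w1 z0 1.2 plate x [-76.4  75.8] y [-94.9  92.7]
  pin 1 32 [-49.6  31.4  11.7]
  pin -1 29 [-49.3 -33.6  11.9]
  catch 265 [ 26.  -78.2   5.4] [ 60.9 -61.9  32.7] top part 108 [ 26.  -78.1  26.1] [ 44.8 -62.   32.7]
  post 52 [36.8 70.5 24.1]
  knob 679 [202.3  -8.4  55.7] [187.5 -19.7  30.1] [208.1   2.   68.8] top [198.5  -8.6  67.1]
  bar 883 [  0.9   -0.43 118.24  31.72] open 1.1231973
```

>>> {"name": "arm_command", "arguments": {
  "deltas": [-3.1,-0.62,0,0,-3.1,-0.62,0,0,-3.1,-0.62,0,0,-3.1,-0.62,0,0,-3.1,-0.62,0,0,-3.1,-0.62,0,0,-3.1,-0.62,0,0,-3.1,-0.62,0,0,-3.1,-0.62,0,0,-3.1,-0.62,0,0,-3.1,-0.62,0,0,-3.1,-0.62,0,0,0,0,0,0,0,0,0,0,0,0,0,0]
}}

```text
time_s: 4.03
tool_pos: [0.4774, -0.1882, 0.3571]
orientation: [[-0.217, 0.976, -0.0], [0.976, 0.217, 0.0], [0.0, 0.0, -1.0]]
ft_force: [-0.2, 0.0, -0.7]
grip_width: 1.002
grasp_force: 0.0
```

```bash
cat > m4.py <<'E'
from h import *
s=ctrl.read_state(); c,im,d=shot('wrist'); P=cloud(c,d); t=np.array(s['tool_pos']); T=np.array(s['orientation'])
k=(d>0)&(np.hypot(P[...,0]-.477,P[...,1]+.189)<.056)
b=k&(P[...,2]>.038)&(P[...,2]<.05); B=P[b]
print('tcp',t.round(4),'bench',np.median(P[(d>0)&(P[...,2]<.006)][:,2]))
print('boss top',B.mean(0).round(4),cv2.minEnclosingCircle(B[:,:2].astype(np.float32)),len(B))
f=k&(P[...,2]>.006)&(P[...,2]<.0135); F=P[f]; A=np.c_[2*F[:,:2],np.ones(len(F))]
print('flange z',np.median(F[:,2]),cv2.minEnclosingCircle(F[:,:2].astype(np.float32)))
mid=np.r_[(B[:,:2].max(0)+B[:,:2].min(0))/2,np.median(B[:,2])]
print('mid',mid,'delta tool',(T.T@(mid-t)).round(4))
v,u=np.nonzero(k); cv2.imwrite('pics/c.png',cv2.resize(im[max(0,v.min()-40):v.max()+40,max(0,u.min()-60):u.max()+60,::-1],None,fx=3,fy=3)[:600,:800]); print(u.mean(),v.mean())
z=np.load('R2.npz'); O=z['o']+z['R']@np.array([-.0027,-.0011,.0004]); np.savez('N.npz',O=O,R=z['R']); print('nest',O.round(4))
E
python3 m4.py
```

```text
tcp [ 0.4774 -0.1882  0.3571] bench 0.0009571989305644513
boss top [ 0.4761 -0.1897  0.0445] ((0.4762374758720398, -0.19036896526813507), 0.01479184627532959) 226
flange z 0.01074712344489781 ((0.47647732496261597, -0.19038185477256775), 0.05201030895113945)
mid [ 0.47617212 -0.19008882  0.04463558] delta tool [-0.0018 -0.0016  0.3125]
276.7639503266913 347.5042814820827
nest [0.4851 0.1237 0.0795]
```

View pics/c.png

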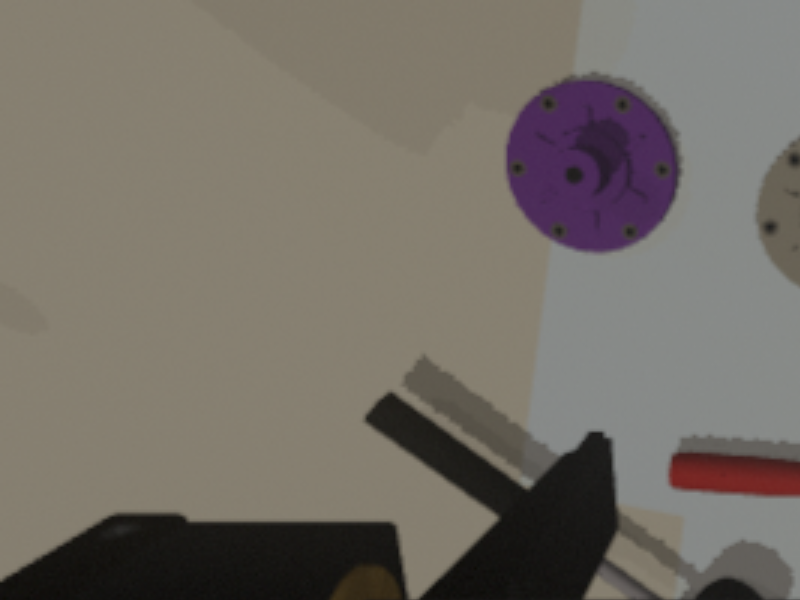

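The grey cover is at the right of the crop and the purple one, now to be left alone, is at (595,165). The measured circle at (0.476,-0.190) has radius 52 mm and top at 44 mm, so it matches the grey cover. Descending.

>>> {"name": "arm_command", "arguments": {
  "deltas": [-0.19,-0.16,3.4,0,0,0,3.5,0,0,0,3.5,0,0,0,3.5,0,0,0,3.5,0,0,0,3.5,0,0,0,3.5,0,0,0,3.5,0,0,0,2,0,0,0,1.5,0,0,0,1.1,0,0,0,1.1,0,0,0,0,0,0,0,0,0],
  "jaw": 0.65
}}

```text
time_s: 5.25
tool_pos: [0.4764, -0.1905, 0.0213]
orientation: [[-0.218, 0.976, -0.0], [0.976, 0.218, 0.0], [0.0, -0.0, -1.0]]
ft_force: [-0.5, 0.1, 0.7]
grip_width: 0.657
grasp_force: 0.0
```

>>> {"name": "arm_command", "arguments": {
  "deltas": [0,0,0,0,0,0,0,0,0,0,0,0,0,0,0,0,0,0,0,0,0,0,0,0,0,0,0,0,0,0,0,0],
  "jaw": 0.2,
  "squeeze": 12
}}

```text
time_s: 5.92
tool_pos: [0.4762, -0.1916, 0.0211]
orientation: [[-0.216, 0.976, 0.0], [0.976, 0.216, 0.0], [0.0, 0.0, -1.0]]
ft_force: [0.8, 1.2, -0.4]
grip_width: 0.207
grasp_force: 0.0
```

>>> {"name": "arm_command", "arguments": {
  "deltas": [0,0,0,0,0,0,0,0,0,0,0,0,0,0,0,0,0,0,0,0],
  "jaw": 0.1,
  "squeeze": 12
}}

```text
time_s: 6.33
tool_pos: [0.4762, -0.1916, 0.0211]
orientation: [[-0.216, 0.976, 0.0], [0.976, 0.216, 0.0], [0.0, 0.0, -1.0]]
ft_force: [-0.8, 0.3, -0.7]
grip_width: 0.102
grasp_force: 0.0
```

Run:
```python
from h import *
c,im,d=shot('wrist'); cv2.imwrite('pics/g.png',np.clip(im[...,::-1]*1.5,0,255).astype(np.uint8))
```

```text
(no output)
```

View pics/g.png

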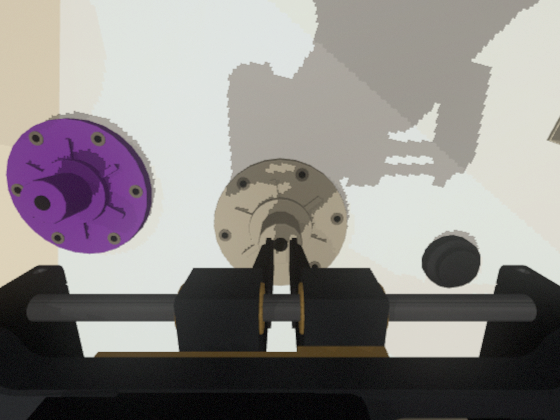

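The fingers closed without holding the boss: its top is seen at (280,243), just ahead of the fingertips. I re-measure the cover.

```bash
cat > m5.py <<'E'
from h import *
from scipy.optimize import least_squares
import sys
def circ(Q,r): return least_squares(lambda p:np.hypot(*(Q-p).T)-r,Q.mean(0),loss='soft_l1',f_scale=.001).x
for n in('wrist','top','scene'):
    s=ctrl.read_state(); c,im,d=shot(n); P=cloud(c,d); g=im.astype(int)
    k=(d>0)&(np.hypot(P[...,0]-.476,P[...,1]+.185)<.08)&(P[...,2]>.0065)&(P[...,2]<.0135)&(g.min(-1)>40)&(g[...,0]>=g[...,2])
    F=P[k][:,:2].astype(np.float32); h=cv2.convexHull(F)[:,0]
    b=(d>0)&(np.hypot(P[...,0]-.476,P[...,1]+.185)<.035)&(P[...,2]>.038)&(P[...,2]<.048)&(g.min(-1)>45); B=P[b]
    print(n,len(F),'enclosing',cv2.minEnclosingCircle(F),'circle',circ(h,.052).round(4),'boss',len(B),B.mean(0).round(4) if len(B) else '')
t=np.array(s['tool_pos']); print(t.round(4),s['qpos'])
E
python3 m5.py
```

```text
wrist 8411 enclosing ((0.4757186770439148, -0.19018509984016418), 0.05212878808379173) circle [ 0.4758 -0.1902] boss 843 [ 0.475  -0.1869  0.0444]
top 40 enclosing ((0.4910510182380676, -0.14629004895687103), 0.031188366934657097) circle [ 0.4729 -0.1888] boss 0 
scene 452 enclosing ((0.48214322328567505, -0.18138274550437927), 0.06040089577436447) circle [ 0.4793 -0.1884] boss 51 [ 0.4823 -0.1889  0.0422]
[ 0.4762 -0.1916  0.0211] [-5.11326950e-01  5.60466017e-01  1.97953268e+00  1.73041002e-04
  6.01566279e-01 -7.29469712e-01]
```

Run:
```python
from h import *
s=ctrl.read_state(); c,im,d=shot('wrist'); P=cloud(c,d); T=np.array(s['orientation']); t=np.array(s['tool_pos'])
L=(P-t)@T
for v in range(236,272,4): print(v,[(u,tuple((L[v,u]*1000).round(0).astype(int)),int(im[v,u].mean())) for u in(258,264,268,280,292,296,302)])
```

```text
236 [(258, (np.int64(-4), np.int64(-17), np.int64(4)), 103), (264, (np.int64(8), np.int64(-11), np.int64(-24)), 105), (268, (np.int64(7), np.int64(-8), np.int64(-23)), 105), (280, (np.int64(8), np.int64(0), np.int64(-24)), 69), (292, (np.int64(7), np.int64(8), np.int64(-23)), 101), (296, (np.int64(7), np.int64(10), np.int64(-24)), 89), (302, (np.int64(-4), np.int64(16), np.int64(5)), 98)]
240 [(258, (np.int64(-7), np.int64(-17), np.int64(5)), 94), (264, (np.int64(5), np.int64(-11), np.int64(-24)), 105), (268, (np.int64(12), np.int64(-8), np.int64(-41)), 21), (280, (np.int64(5), np.int64(0), np.int64(-23)), 21), (292, (np.int64(82), np.int64(0), np.int64(-208)), 19), (296, (np.int64(12), np.int64(9), np.int64(-42)), 29), (302, (np.int64(2), np.int64(15), np.int64(-18)), 81)]
244 [(258, (np.int64(-10), np.int64(-17), np.int64(4)), 94), (264, (np.int64(1), np.int64(-11), np.int64(-23)), 50), (268, (np.int64(12), np.int64(-7), np.int64(-48)), 17), (280, (np.int64(2), np.int64(0), np.int64(-24)), 20), (292, (np.int64(11), np.int64(7), np.int64(-44)), 17), (296, (np.int64(12), np.int64(9),
[... 1753 characters left out ...]
-8), np.int64(-73)), 17), (268, (np.int64(12), np.int64(-6), np.int64(-72)), 19), (280, (np.int64(-30), np.int64(0), np.int64(10)), 103), (292, (np.int64(11), np.int64(6), np.int64(-69)), 17), (296, (np.int64(12), np.int64(8), np.int64(-73)), 18), (302, (np.int64(12), np.int64(11), np.int64(-72)), 16)]
268 [(258, (np.int64(36), np.int64(-7), np.int64(-121)), 18), (264, (np.int64(12), np.int64(-8), np.int64(-76)), 16), (268, (np.int64(12), np.int64(-6), np.int64(-77)), 18), (280, (np.int64(-34), np.int64(-1), np.int64(11)), 103), (292, (np.int64(10), np.int64(6), np.int64(-73)), 18), (296, (np.int64(12), np.int64(8), np.int64(-77)), 18), (302, (np.int64(36), np.int64(7), np.int64(-122)), 19)]
```

The fingertips really end about 40 mm behind the reported TCP: the body face shows at about -121 mm where I expected -78, so the tool is "shorter" than stated. I'll measure the exact tip.

Run:
```python
from h import *
print(ctrl.grasp_offset)
s=ctrl.read_state(); c,im,d=shot('wrist'); P=cloud(c,d); T=np.array(s['orientation']); t=np.array(s['tool_pos'])
L=((P-t)@T)*1000
for v in range(234,243): print(v,[(u,*L[v,u].round(0).astype(int).tolist(),int(im[v,u].mean())) for u in(266,268,270,290,293,295)])
k=(d>0)&(L[...,2]<-35)&(L[...,2]>-70)&(abs(L[...,1])<25)&(abs(L[...,0])<25); Q=L[k]; print(len(Q),Q.min(0),Q.max(0),np.percentile(Q[:,2],[95,99,99.8]),np.median(Q,0))
```

```text
-0.0188
234 [(266, 9, -10, -24, 105), (268, 9, -8, -24, 105), (270, 9, -7, -24, 104), (290, 9, 6, -24, 74), (293, 9, 8, -23, 80), (295, 9, 10, -23, 68)]
235 [(266, 8, -10, -24, 105), (268, 8, -8, -24, 105), (270, 8, -7, -23, 104), (290, 8, 6, -23, 85), (293, 82, 0, -208, 102), (295, 8, 10, -24, 81)]
236 [(266, 8, -10, -24, 105), (268, 8, -8, -24, 105), (270, 7, -7, -23, 103), (290, 8, 6, -24, 90), (293, 7, 8, -23, 101), (295, 8, 10, -24, 102)]
237 [(266, 7, -10, -23, 95), (268, 7, -8, -24, 89), (270, 7, -7, -24, 90), (290, 7, 6, -23, 101), (293, 7, 8, -24, 87), (295, 7, 10, -23, 87)]
238 [(266, 5, -10, -22, 65), (268, 12, -8, -38, 21), (270, 12, -6, -39, 27), (290, 6, 6, -25, 101), (293, 12, 8, -39, 20), (295, 12, 9, -39, 20)]
239 [(266, 5, -10, -23, 61), (268, 12, -8, -40, 17), (270, 12, -6, -40, 26), (290, 5, 6, -23, 90), (293, 12, 8, -40, 20), (295, 13, 9, -41, 17)]
240 [(266, 4, -10, -23, 42), (268, 12, -8, -42, 21), (270, 12, -6, -41, 21), (290, 11, 6, -38, 32), (293, 12, 7, -42, 20), (295, 12, 9, -42, 19)]
241 [(266, 12, -9, -42, 31), (268, 12, -7, -43, 22), (270, 12, -6, -44, 17), (290, 11, 6, -41, 20), (293, 13, 7, -44, 18), (295, 12, 9, -43, 20)]
242 [(266, 12, -9, -45, 30), (268, 12, -7, -44, 19), (270, 12, -6, -44, 20), (290, 11, 6, -41, 19), (293, 13, 7, -46, 20), (295, 12, 9, -45, 20)]
680 [ -9.85514037 -12.77711356 -69.96696459] [ 13.17505706  13.91837503 -37.60257668] [-41.76589591 -38.51814794 -37.95366445] [ 12.12218886  -4.16200785 -58.39749   ]
```

>>> {"name": "arm_command", "arguments": {
  "deltas": [0,0,0,0,0,0,0,0,0,0,0,0,0,0,0,0,0,0,0,0,0,0,1.2,0,0,0,1.2,0,0,0,0.8,0,0,0,0.4,0,0,0,0,0,0,0,0,0],
  "jaw": 0.65
}}

```text
time_s: 7.55
tool_pos: [0.4762, -0.1916, -0.0149]
orientation: [[-0.216, 0.976, -0.0], [0.976, 0.216, 0.0], [0.0, -0.0, -1.0]]
ft_force: [-0.3, -0.4, 0.3]
grip_width: 0.652
grasp_force: 0.0
```

>>> {"name": "arm_command", "arguments": {
  "deltas": [0,0,0,0,0,0,0,0,0,0,0,0,0,0,0,0,0,0,0,0,0,0,0,0],
  "jaw": 0.15,
  "squeeze": 12
}}

```text
time_s: 8.05
tool_pos: [0.4761, -0.1916, -0.0148]
orientation: [[-0.216, 0.976, 0.0], [0.976, 0.216, 0.0], [0.0, 0.0, -1.0]]
ft_force: [-0.8, 0.7, 2.1]
grip_width: 0.312
grasp_force: 12.0
```

The boss is gripped (0.312 of the opening is 29.6 mm, at 12 N). I lift it and compute the path to a hover point over the nest.

>>> {"name": "arm_command", "arguments": {
  "deltas": [0,0,-0.5,0,0,0,-1,0,0,0,-1.5,0,0,0,-2,0,0,0,-2,0,0,0,-2,0,0,0,-2,0,0,0,-2,0,0,0,-2,0,0,0,-2,0,0,0,-1.5,0,0,0,-1,0,0,0,-0.5,0,0,0,0,0,0,0,0,0]
}}

```text
time_s: 9.3
tool_pos: [0.4758, -0.1914, 0.1847]
orientation: [[-0.216, 0.976, -0.001], [0.976, 0.216, 0.0], [0.001, -0.0, -1.0]]
ft_force: [0.1, 0.5, -3.1]
grip_width: 0.311
grasp_force: 12.0
```

```bash
cat > tgt.py <<'E'
from h import *
import sys
N=np.load('N.npz')
def delta(n,off):   # nest point (m), point in tool frame
    s=ctrl.read_state(); T=np.array(s['orientation']); w=N['O']+N['R']@np.array(n)
    return s,(T.T@(w-(np.array(s['tool_pos'])+T@np.array(off))))*100
if __name__=='__main__':
    a=[float(x) for x in sys.argv[1:]]
    s,dl=delta(a[:3],a[3:]); print(dl.round(2),np.round(s['ft_force'],2),s['grip_width'],s['grasp_force'],np.round(s['qpos'],2))
E
python3 tgt.py .042 0 .075 .0014 0 -.0488
```

```text
[29.56  7.72  6.86] [ 0.14  0.48 -3.09] 0.3105774371386172 11.999419033527374 [-0.51  0.32  1.82  0.    1.   -0.73]
```

>>> {"name": "arm_command", "arguments": {
  "deltas": [0.6,0.15,0,0,1.2,0.3,0,0,1.8,0.47,0,0,2.2,0.57,0,0,2.2,0.57,0,0,2.2,0.57,0,0,2.2,0.57,0,0,2.2,0.57,0,0,2.2,0.57,0,0,2.2,0.57,0,0,2.2,0.57,0,0,2.2,0.57,0,0,2.2,0.57,0,0,1.8,0.47,0,0,1.3,0.35,0,0,0.8,0.25,0,0,0.3,0.1,0,0,0,0,0,0,0,0,0,0]
}}

```text
time_s: 10.88
tool_pos: [0.4875, 0.116, 0.1849]
orientation: [[-0.216, 0.976, -0.0], [0.976, 0.216, -0.0], [0.0, -0.0, -1.0]]
ft_force: [0.7, -0.5, -2.6]
grip_width: 0.313
grasp_force: 12.0
```

```bash
python3 tgt.py .042 0 .075 .0014 0 -.0488
python3 - <<'E'
from h import *
s=ctrl.read_state(); c,im,d=shot('wrist'); cv2.imwrite('pics/h.png',np.clip(im[...,::-1]*1.5,0,255).astype(np.uint8))
P=cloud(c,d); T=np.array(s['orientation']); t=np.array(s['tool_pos']); L=(P-t)@T
# underside/flange top plane in tool frame : top of flange at z=+.0148-.010
k=(d>0)&(np.hypot(L[...,0],L[...,1])<.056)&(L[...,2]>-.006)&(L[...,2]<.016); q=L[k]; q=q[np.hypot(q[:,0],q[:,1])>.027]
o=q.mean(0); print(len(q),o,np.linalg.svd(q-o,full_matrices=False)[2][2], cv2.minEnclosingCircle(q[:,:2].astype(np.float32)))
E
```

```text
[-0.2  -0.07  6.87] [ 0.73 -0.49 -2.64] 0.31296718125492656 11.99932113289833 [ 0.1   0.31  1.85 -0.    0.99 -0.12]<stdin>:6: RuntimeWarning: Mean of empty slice.
  ret = um.true_divide(
Traceback (most recent call last):
IndexError: index 2 is out of bounds for axis 0 with size 0
```

View pics/h.png

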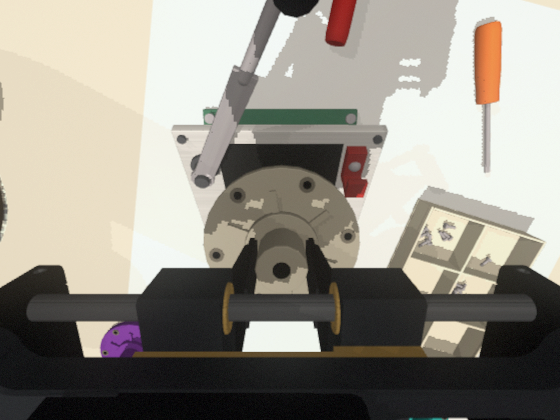

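The cover hangs level and centred in the jaws over the cradle; the boss top is at (281,268), the bar is open and the catch is at (355,170). Lowering to the hover point.

>>> {"name": "arm_command", "arguments": {
  "deltas": [-0.1,-0.03,1,0,-0.1,-0.04,2,0,0,0,2,0,0,0,1.2,0,0,0,0.6,0,0,0,0,0,0,0,0,0,0,0,0,0]
}}

```text
time_s: 11.6
tool_pos: [0.488, 0.1139, 0.1179]
orientation: [[-0.216, 0.976, 0.001], [0.976, 0.216, 0.0], [-0.0, 0.001, -1.0]]
ft_force: [-0.1, -0.2, -1.6]
grip_width: 0.311
grasp_force: 12.0
```

```bash
cat > tilt.py <<'E'
from h import *
N=np.load('N.npz')
def tilt():
    s=ctrl.read_state(); c,im,d=shot('wrist'); P=cloud(c,d); T=np.array(s['orientation']); t=np.array(s['tool_pos']); L=(P-t)@T
    g=im.astype(int); pc=np.array([0,0,-.0148])
    k=(d>0)&(np.hypot(L[...,0],L[...,1])<.075)&(L[...,2]>-.075)&(L[...,2]<.03)&(g.min(-1)>45)&(g[...,0]<1.5*g[...,1]); q=P[k]
    n=(q-N['O'])@N['R']
    rng=np.random.default_rng(0); best=0
    for _ in range(1500):
        a,b,e=q[rng.choice(len(q),3,False)]; m=np.cross(b-a,e-a); 
        if np.linalg.norm(m)<1e-6: continue
        m/=np.linalg.norm(m); m*=np.sign(m[2]); kk=abs((q-a)@m)<.0015
        if kk.sum()>best: best=kk.sum(); K=kk
    f=q[K]; o=f.mean(0); m=np.linalg.svd(f-o,full_matrices=False)[2][2]; m*=np.sign(m[2])
    A=np.linalg.svd(f-o,full_matrices=False)[2][:2]; cc=cv2.minEnclosingCircle(((f-o)@A.T).astype(np.float32))
    ctr=o+np.array(cc[0])@A-.010*m
    print('pts',len(q),best,'r %.4f'%cc[1],'cover centre nest mm',((ctr-N['O'])@N['R']*1000).round(1),'axis in nest',(N['R'].T@m).round(3),'angle deg',np.degrees(np.arccos(m@N['R'][:,2])).round(1))
    return c,im,d
if __name__=='__main__': tilt()
E
python3 tilt.py; python3 tgt.py .042 0 .075 .0014 0 -.0488
```

```text
pts 15326 8654 r 0.0520 cover centre nest mm [23.8 -1.3 49. ] axis in nest [0.573 0.002 0.819] angle deg 35.0
[ 0.   -0.06  0.17] [-0.12 -0.33 -2.16] 0.31194245585345864 11.999286711215973 [ 0.1   0.39  1.93  0.    0.82 -0.12]
```

>>> {"name": "arm_command", "arguments": {
  "deltas": [0.3,-0.05,0.5,0,0.3,-0.05,0.5,0,0.3,0,0.5,0,-0.13,0,0.22,0,-0.13,0,0.22,0,-0.13,0,0.22,0,-0.13,0,0.22,0,-0.13,0,0.22,0,-0.13,0,0.22,0,0,0,0,0]
}}

```text
time_s: 12.48
tool_pos: [0.4863, 0.1147, 0.0886]
orientation: [[-0.216, 0.976, -0.0], [0.976, 0.216, -0.0], [0.0, -0.0, -1.0]]
ft_force: [0.4, -1.2, -1.4]
grip_width: 0.315
grasp_force: 12.0
```

```bash
python3 tilt.py; python3 tgt.py .028 0 .0528 .0014 0 -.0488
```

```text
pts 18868 9302 r 0.0667 cover centre nest mm [26.   5.8 15.5] axis in nest [ 0.402 -0.002  0.916] angle deg 23.7
[ 0.02  0.07 -0.12] [ 0.01 -1.08 -1.02] 0.3098520652017576 11.999794095754623 [ 0.1   0.44  1.96 -0.    0.75 -0.12]
```

It pivots as planned: the angle is now 23.7°, down from 35°. Continuing.

>>> {"name": "arm_command", "arguments": {
  "deltas": [-0.085,0,0.2,0,-0.085,0,0.2,0,-0.085,0,0.2,0,-0.085,0,0.2,0,-0.085,0,0.2,0,-0.085,0,0.2,0,-0.08,0,0.2,0,-0.08,0,0.2,0,-0.08,0,0.2,0,-0.08,0,0.2,0,-0.08,0,0.2,0,0,0,0,0]
}}

```text
time_s: 13.53
tool_pos: [0.4882, 0.106, 0.0666]
orientation: [[-0.216, 0.976, -0.0], [0.976, 0.216, 0.0], [0.0, -0.0, -1.0]]
ft_force: [0.3, -1.1, -0.2]
grip_width: 0.313
grasp_force: 12.0
```

```bash
python3 tilt.py; python3 tgt.py 0 0 .034 .0014 0 -.0488
```

```text
pts 19105 8605 r 0.0633 cover centre nest mm [18.2  2.3  3.5] axis in nest [0.09  0.    0.996] angle deg 5.2
[-0.3   0.08  0.82] [ 0.9  -1.59 -1.24] 0.31094346688048036 11.99976235628128 [ 0.08  0.47  1.98 -0.    0.69 -0.14]
```

>>> {"name": "arm_command", "arguments": {
  "deltas": [-0.06,0.04,0.17,0,-0.06,0.04,0.17,0,-0.06,0,0.17,0,-0.06,0,0.17,0,-0.06,0,0.15,0,0,0,0,0,0,0,0,0]
}}

```text
time_s: 14.17
tool_pos: [0.4901, 0.1032, 0.059]
orientation: [[-0.216, 0.976, 0.001], [0.976, 0.216, -0.0], [-0.0, 0.001, -1.0]]
ft_force: [-0.4, -1.5, 5.7]
grip_width: 0.307
grasp_force: 12.0
```

```bash
python3 - <<'E'
from tilt import *
c,im,d=tilt(); cv2.imwrite('pics/p.png',np.clip(im[...,::-1]*1.6,0,255).astype(np.uint8))
np.savez('w2.npz',im=im,d=d,**{k:np.array(v) for k,v in c.items() if k in("fx","fy","cx","cy","eye","orientation")})
E
python3 tgt.py 0 0 .034 .0014 0 -.0488
```

```text
pts 18605 8257 r 0.0618 cover centre nest mm [-5.9 -7.3  0.3] axis in nest [0.003 0.    1.   ] angle deg 0.2
[ 0.01 -0.04  0.05] [-0.38 -2.43  6.68] 0.31477388207958185 12.000756114721298 [ 0.08  0.48  1.98 -0.    0.67 -0.14]
```

View pics/p.png

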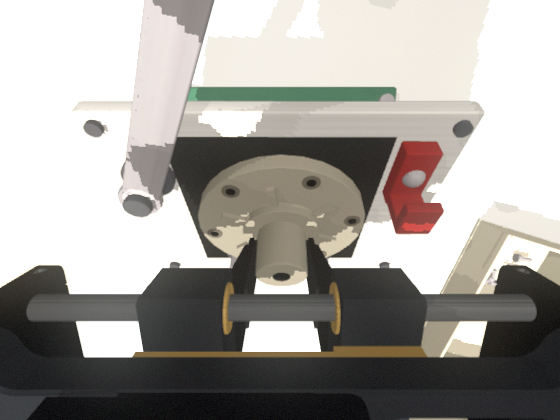

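```bash
cat > pos.py <<'E'
from h import *
from scipy.optimize import least_squares
N=np.load('N.npz')
def pos(c,im,d,z0=.010):
    P=cloud(c,d); L=(P-N['O'])@N['R']; g=im.astype(int)
    k=(d>0)&(abs(L[...,2]-z0)<.0025)&(np.hypot(L[...,0],L[...,1])<.062)&(g.min(-1)>30)&(g[...,0]<1.5*g[...,1])
    q=L[k]; h=cv2.convexHull(q[:,:2].astype(np.float32))[:,0]; h=h[h[:,0]>-.02]
    p=least_squares(lambda p:np.hypot(*(h-p).T)-.052,[0,0],loss='soft_l1',f_scale=.001)
    A=np.c_[q[:,:2],np.ones(len(q))]; pl=np.linalg.lstsq(A,q[:,2],rcond=None)[0]
    b=(d>0)&(abs(L[...,2]-.044)<.003)&(np.hypot(L[...,0],L[...,1])<.03)&(g.min(-1)>40); B=L[b]
    print(len(q),'centre mm',(p.x*1000).round(1),'resid',abs(p.fun).mean().round(4),'slopes',pl.round(3),'boss',(B.mean(0)*1000).round(1) if len(B) else '',len(B))
if __name__=='__main__':
    import sys
    for n in sys.argv[1:]:
        pos(*(shot(n)))
E
python3 -c "
from pos import *
z=np.load('w2.npz'); pos(z,z['im'],z['d'])"; python3 pos.py wrist scene
```

```text
8767 centre mm [ 1.7 -1. ] resid 0.0003 slopes [-0.005 -0.     0.01 ] boss [ 5.3 -0.8 43.8] 1098
8794 centre mm [ 1.9 -0.8] resid 0.0002 slopes [-0.005 -0.001  0.01 ] boss [ 5.3 -0.9 43.8] 1103
297 centre mm [-0.9 -3.5] resid 0.0006 slopes [0.    0.005 0.01 ] boss [-6.5 -0.7 43.1] 18
```

>>> {"name": "arm_command", "arguments": {
  "deltas": [-0.08,0,0.055,0,-0.08,0,0.055,0,-0.08,0,0.055,0,0,0,0,0,0,0,0,0]
}}

```text
time_s: 14.73
tool_pos: [0.4906, 0.1012, 0.0576]
orientation: [[-0.216, 0.976, 0.001], [0.976, 0.216, 0.0], [0.0, 0.001, -1.0]]
ft_force: [-0.9, 1.3, 8.3]
grip_width: 0.311
grasp_force: 12.0
```

```bash
python3 pos.py wrist scene;python3 tgt.py 0 0 .034 .0014 0 -.0488
```

```text
8808 centre mm [-0.7 -1.1] resid 0.0002 slopes [-0.005 -0.     0.01 ] boss [ 2.8 -0.9 43.8] 1110
286 centre mm [-1.7 -4.1] resid 0.0004 slopes [-0.001  0.004  0.01 ] boss [-7.6  2.  43.7] 21
[ 0.23 -0.05 -0.1 ] [-1.36  1.1   8.35] 0.3120971557105063 12.001522332429886 [ 0.07  0.49  1.98  0.    0.67 -0.15]
```

>>> {"name": "arm_command", "arguments": {
  "deltas": [-0.08,0,0.055,0,-0.08,0,0.055,0,0,0,0,0,0,0,0,0]
}}

```text
time_s: 15.17
tool_pos: [0.49, 0.0999, 0.0567]
orientation: [[-0.216, 0.976, -0.0], [0.976, 0.216, 0.001], [0.001, -0.0, -1.0]]
ft_force: [-6.8, 3.6, 15.6]
grip_width: 0.309
grasp_force: 12.0
```

```bash
python3 pos.py wrist;python3 tgt.py 0 0 .034 .0014 0 -.0488
```

```text
8915 centre mm [-1.4 -0.3] resid 0.0002 slopes [-0.005 -0.001  0.01 ] boss [ 2.1 -0.2 43.8] 1110
[ 0.34  0.03 -0.19] [-7.04  3.68 15.96] 0.31122429216252157 12.000396698713303 [ 0.07  0.49  1.99  0.    0.67 -0.15]
```

>>> {"name": "arm_command", "arguments": {
  "deltas": [0,-0.05,0,0,0,-0.05,0,0,0,-0.05,0,0,0,0,0,0,0,0,0,0]
}}

```text
time_s: 15.63
tool_pos: [0.4896, 0.0996, 0.0566]
orientation: [[-0.217, 0.976, 0.002], [0.976, 0.217, 0.001], [0.0, 0.002, -1.0]]
ft_force: [-2.2, 4.1, 11.1]
grip_width: 0.311
grasp_force: 12.0
```

```bash
python3 pos.py wrist;python3 tgt.py 0 0 .034 .0014 0 -.0488
```

```text
8930 centre mm [-1.6  0.2] resid 0.0003 slopes [-0.006 -0.     0.01 ] boss [ 2.   0.4 43.8] 1107
[ 0.36  0.09 -0.19] [-1.26  4.68 10.08] 0.3128416044928441 12.002839297056198 [ 0.07  0.49  1.99  0.    0.67 -0.15]
```

>>> {"name": "arm_command", "arguments": {
  "deltas": [0,0,0,0,0,0,0,0,0,0,0,0,0,0,0,0,0,0,0,0,0,0,0,0],
  "jaw": 0.6
}}

```text
time_s: 16.18
tool_pos: [0.489, 0.0991, 0.0558]
orientation: [[-0.216, 0.976, -0.0], [0.976, 0.216, 0.0], [0.0, -0.0, -1.0]]
ft_force: [-0.2, 0.4, -0.8]
grip_width: 0.594
grasp_force: 0.0
```

```bash
python3 pos.py wrist; python3 pos.py wrist;python3 tgt.py 0 0 .034 .0014 0 -.0488
```

```text
9122 centre mm [-1.5  0.5] resid 0.0002 slopes [-0.006 -0.001  0.01 ] boss [ 1.8  0.4 43.8] 1168
9104 centre mm [-1.4  0.5] resid 0.0002 slopes [-0.006 -0.001  0.01 ] boss [ 1.8  0.4 43.9] 1161
[ 0.39  0.15 -0.27] [-0.1  -0.13  0.08] 0.5974360270860564 0.0 [ 0.07  0.49  1.99  0.    0.67 -0.15]
```

Released, with the cover flat and resting against the pins. The home measurement corrects the nest origin by about (-1.4,+0.5) mm. I retreat straight up and plan the knob grasp.

>>> {"name": "arm_command", "arguments": {
  "deltas": [0,0,-0.5,0,0,0,-1,0,0,0,-2,0,0,0,-3,0,0,0,-3,0,0,0,-3,0,0,0,-3,0,0,0,-3,0,0,0,-2,0,0,0,0,0,0,0,0,0]
}}

```text
time_s: 17.2
tool_pos: [0.4891, 0.0992, 0.2624]
orientation: [[-0.216, 0.976, 0.003], [0.976, 0.216, 0.0], [-0.0, 0.003, -1.0]]
ft_force: [-0.6, -1.0, -1.0]
grip_width: 0.599
grasp_force: 0.0
```

```bash
python3 - <<'E'
from pos import *
z=np.load('N.npz'); np.savez('N.npz',O=z['O']+z['R']@np.array([-.0014,.0005,0]),R=z['R'])
E
python3 - <<'E'
from pos import *
c,im,d=shot('wrist'); pos(c,im,d); P=cloud(c,d); L=(P-N['O'])@N['R']*1000
k=(d>0)&(L[...,2]>40)&(L[...,2]<75)&(np.hypot(L[...,0]-202,L[...,1]+8)<25)&(im.max(-1)<90); q=L[k]; print('knob',len(q),q.min(0).round(1),q.max(0).round(1),q[q[:,2]>62].mean(0).round(1) if len(q) else '')
E
python3 tgt.py .202 -.008 .058 .0014 0 -.057
```

```text
2577 centre mm [-0.2 -0.5] resid 0.0003 slopes [-0.003  0.     0.01 ] boss [ 1.7 -0.3 44.1] 323
knob 739 [190.8 -18.3  58.8] [206.6   2.6  70.4] [199.8  -7.7  68.1]
[15.43  0.93  7.61] [-0.83  0.37 -0.19] 0.5989185981756386 0.0 [ 0.07  0.23  1.74  0.    1.17 -0.15]
```

>>> {"name": "arm_command", "arguments": {
  "deltas": [1,0.1,0,0,2,0.1,0,0,2.5,0.15,0,0,3,0.15,0,0,3,0.15,0,0,2,0.15,0,0,1.3,0.1,0,0,0.6,0.03,0,0,0,0,0,0,0,0,1.5,0,0,0,2.5,0,0,0,2,0,0,0,1,0,0,0,0.6,0,0,0,0,0]
}}

```text
time_s: 18.5
tool_pos: [0.4648, 0.2509, 0.1842]
orientation: [[-0.215, 0.977, -0.001], [0.977, 0.215, -0.001], [-0.0, -0.001, -1.0]]
ft_force: [1.6, -0.0, -0.2]
grip_width: 0.596
grasp_force: 0.0
```

>>> {"name": "arm_command", "arguments": {
  "deltas": [0,0,0,0,0,0,0,0,0,0,0,0,0,0,0,0,0,0,0,0,0,0,0,0],
  "jaw": 0.05,
  "squeeze": 25
}}

```text
time_s: 19.0
tool_pos: [0.4648, 0.2516, 0.1851]
orientation: [[-0.216, 0.976, 0.0], [0.976, 0.216, 0.0], [0.0, 0.0, -1.0]]
ft_force: [-2.4, -1.7, -1.1]
grip_width: 0.238
grasp_force: 1.2
```

```bash
python3 tgt.py .202 -.008 .058 .0014 0 -.057
python3 - <<'E'
import numpy as np
th=np.r_[np.linspace(1.11,.12,24)]
K=np.c_[40+180*np.sin(th),72-180*np.cos(th)]; D=np.diff(K,axis=0)
print(np.c_[.0819*D[:,0],-.1*D[:,1],-.0574*D[:,0]].round(2).tolist())
E
```

```text
[ 0.04 -0.03  0.01] [-2.36 -1.72 -1.09] 0.2381986882458985 1.221913956105709 [0.37 0.35 1.78 0.   1.01 0.15]
[[-0.29, 0.69, 0.21], [-0.32, 0.67, 0.22], [-0.34, 0.65, 0.24], [-0.36, 0.63, 0.26], [-0.39, 0.61, 0.27], [-0.41, 0.59, 0.29], [-0.43, 0.57, 0.3], [-0.45, 0.55, 0.31], [-0.47, 0.52, 0.33], [-0.48, 0.5, 0.34], [-0.5, 0.47, 0.35], [-0.52, 0.45, 0.36], [-0.53, 0.42, 0.37], [-0.55, 0.39, 0.38], [-0.56, 0.36, 0.39], [-0.57, 0.33, 0.4], [-0.58, 0.3, 0.41], [-0.59, 0.27, 0.42], [-0.6, 0.24, 0.42], [-0.61, 0.21, 0.43], [-0.62, 0.17, 0.43], [-0.62, 0.14, 0.44], [-0.63, 0.11, 0.44]]
```

Grip is almost on the knob (0.238 of the opening is 22.6 mm). I let it settle, then swing along the arc.

>>> {"name": "arm_command", "arguments": {
  "deltas": [0,0,0,0,0,0,0,0,-0.29,0.69,0.21,0,-0.32,0.67,0.22,0,-0.34,0.65,0.24,0,-0.36,0.63,0.26,0,-0.39,0.61,0.27,0,-0.41,0.59,0.29,0]
}}

```text
time_s: 19.67
tool_pos: [0.5076, 0.2384, 0.1695]
orientation: [[-0.216, 0.976, -0.001], [0.976, 0.216, -0.001], [-0.001, -0.001, -1.0]]
ft_force: [-3.7, -4.5, 5.8]
grip_width: 0.224
grasp_force: 25.0
```

```bash
cat > kn.py <<'E'
from h import *
N=np.load('N.npz'); s=ctrl.read_state(); T=np.array(s['orientation'])
p=N['R'].T@(np.array(s['tool_pos'])+T@np.array([.0014,0,-.057])-N['O'])*1000
v=p[:2]-[40,72]; print(s['time_s'],'grasp nest',p.round(1),'r',np.hypot(*v).round(1),'theta',np.arctan2(v[0],-v[1]).round(3),'F nest',(N['R'].T@np.array(s['ft_force'])).round(1),s['grip_width'],s['grasp_force'])
E
python3 kn.py
```

```text
19.6667 grasp nest [174.7 -47.4  58.2] r 180.0 theta 0.846 F nest [0.4 4.5 6.8] 0.22430846873758323 25.003640949726105
```

Tracking the arc well (r = 180 mm, grip 25 N). Continuing to about 0.12 rad.

>>> {"name": "arm_command", "arguments": {
  "deltas": [-0.43,0.57,0.3,0,-0.45,0.55,0.31,0,-0.47,0.52,0.33,0,-0.48,0.5,0.34,0,-0.5,0.47,0.35,0,-0.52,0.45,0.36,0,-0.53,0.42,0.37,0,-0.55,0.39,0.38,0,-0.56,0.36,0.39,0,-0.57,0.33,0.4,0,-0.58,0.3,0.41,0,-0.59,0.27,0.42,0,-0.6,0.24,0.42,0,-0.61,0.21,0.43,0,-0.62,0.17,0.43,0,-0.62,0.14,0.44,0,0,0,0,0]
}}

```text
time_s: 21.08
tool_pos: [0.5841, 0.1654, 0.1081]
orientation: [[-0.216, 0.976, -0.001], [0.976, 0.216, -0.001], [-0.001, -0.001, -1.0]]
ft_force: [-1.7, -5.4, 2.6]
grip_width: 0.226
grasp_force: 25.0
```

```bash
python3 kn.py
```

```text
21.0833 grasp nest [  67.6 -106.2   58.2] r 180.3 theta 0.153 F nest [-2.5  2.8  5. ] 0.225612594566556 25.000363290309906
```

>>> {"name": "arm_command", "arguments": {
  "deltas": [-0.45,0.07,0.32,0,-0.45,0.05,0.32,0,-0.45,0.03,0.32,0,-0.45,0.02,0.32,0,-0.45,0.01,0.32,0,0,0,0,0,0,0,0,0],
  "squeeze": 35
}}

```text
time_s: 21.67
tool_pos: [0.5898, 0.1461, 0.0939]
orientation: [[-0.216, 0.976, -0.0], [0.976, 0.216, 0.001], [0.002, -0.0, -1.0]]
ft_force: [-9.8, 3.3, 16.0]
grip_width: 0.225
grasp_force: 35.0
```

```bash
python3 kn.py
```

```text
21.6667 grasp nest [  42.8 -107.6   58.2] r 179.6 theta 0.016 F nest [13.6  8.8 10. ] 0.2246626770622714 35.00544011592865
```

>>> {"name": "arm_command", "arguments": {
  "deltas": [-0.12,0,0.08,0,-0.12,0,0.08,0,0,0,0,0,0,0,0,0]
}}

```text
time_s: 22.0
tool_pos: [0.5899, 0.1458, 0.0936]
orientation: [[-0.216, 0.976, 0.0], [0.976, 0.216, 0.004], [0.004, 0.001, -1.0]]
ft_force: [-16.0, 14.4, 28.8]
grip_width: 0.225
grasp_force: 35.0
```

```bash
python3 kn.py
```

```text
22.0 grasp nest [  42.3 -107.6   58.2] r 179.6 theta 0.013 F nest [30.8 12.5 13.6] 0.22490117685131056 35.021390318870544
```

Hard stop reached: the force rises 17 N over 0.5 mm. Relax, open a little, check the bar and rise.

>>> {"name": "arm_command", "arguments": {
  "deltas": [0.12,0,-0.08,0,0.1,-0.05,-0.07,0,0,0,0,0]
}}

```text
time_s: 22.25
tool_pos: [0.5898, 0.1461, 0.094]
orientation: [[-0.216, 0.976, 0.001], [0.976, 0.216, 0.001], [0.001, 0.001, -1.0]]
ft_force: [-8.5, 4.1, 16.7]
grip_width: 0.224
grasp_force: 35.0
```

>>> {"name": "arm_command", "arguments": {
  "deltas": [0,0,0,0,0,0,0,0,0,0,0,0,0,0,0,0],
  "jaw": 0.4
}}

```text
time_s: 22.58
tool_pos: [0.5898, 0.1451, 0.0926]
orientation: [[-0.216, 0.976, 0.0], [0.976, 0.216, 0.0], [0.0, 0.0, -1.0]]
ft_force: [0.7, 0.3, 0.3]
grip_width: 0.389
grasp_force: 0.0
```

>>> {"name": "arm_command", "arguments": {
  "deltas": [0,0,-0.5,0,0,0,-1,0,0,0,-2,0,0,0,-3,0,0,0,-3,0,0,0,-3,0,0,0,-3,0,0,0,-2,0,0,0,-1,0,0,0,0,0,0,0,0,0]
}}

```text
time_s: 23.5
tool_pos: [0.5891, 0.1453, 0.2777]
orientation: [[-0.216, 0.976, -0.0], [0.976, 0.216, 0.0], [0.0, -0.0, -1.0]]
ft_force: [-0.2, -0.6, -0.8]
grip_width: 0.396
grasp_force: 0.0
```

Run:
```python
from pos import *
s=ctrl.read_state(); print(np.round(s['ft_force'],1),s['time_s'])
for n in('wrist','top'):
    c,im,d=shot(n); pos(c,im,d); P=cloud(c,d); L=(P-N['O'])@N['R']*1000
    k=(d>0)&(L[...,2]>40)&(L[...,2]<75)&(np.hypot(L[...,0]-40,L[...,1]+108)<30); q=L[k]; print('knob',len(q),q.min(0).round(1),q.max(0).round(1),q[q[:,2]>63].mean(0).round(1))
    g=im.astype(int); k=(d>0)&(L[...,2]>17)&(L[...,2]<22.5)&(abs(L[...,0]-40)<20)&(L[...,1]<55)&(L[...,1]>-50); b=L[k][:,:2]
    v=cv2.fitLine(b.astype(np.float32),cv2.DIST_HUBER,0,.01,.01).ravel(); print('bar',len(b),'angle',-v[0]/v[1],'x at y=0',v[2]-v[3]*v[0]/v[1])
    if n=='wrist': cv2.imwrite('pics/fin.png',np.clip(im[...,::-1]*1.5,0,255).astype(np.uint8))
```

```text
[-0.2 -0.6 -0.8] 23.5
1362 centre mm [-0.4 -0.7] resid 0.0004 slopes [-0.006  0.     0.01 ] boss [ 1.7 -1.5 44.1] 275
knob 501 [  29.  -118.9   40.1] [ 51.5 -97.4  69.4] [  42.3 -108.2   67.4]
bar 998 angle 0.014207917 x at y=0 41.60578
455 centre mm [-0.6  1.3] resid 0.0008 slopes [ 0.001 -0.     0.01 ] boss [ 0.5  1.9 43.5] 69
knob 61 [  28.7 -116.1   51.1] [ 51.9 -95.9  70. ] [  41.  -106.3   67.1]
bar 189 angle -0.025668727 x at y=0 39.914013
```

View pics/fin.png

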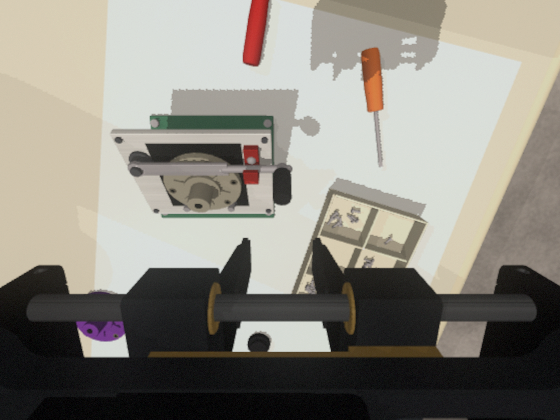

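The picture shows the bar across the cover in the red catch at (252,165), with the knob at (282,185), the cover home, and the gripper clear. The knob centre is at nest x of about 40 mm, so the bar is shut.

```bash
python3 -c "
from cell import ctrl
print(ctrl.job_done())"
```

```text
the job is handed in; nothing more can be done
None
```

The job is handed in at about 24 s: the cover is home against both stop pins, the keeper bar is shut to its stop in the red catch, and the gripper is clear. The hand-in call returned no verdict, so this rests on my own measurements.

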